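# Press-seal a filled weekly dose card under the flap of the sealing board

### The arm

A 7-joint arm with a two-finger parallel gripper is mounted at the origin on a cart in front of the work surface, level with it; the furniture and walls round the work are solid. World frame = base frame: x ahead of the robot, y to its left, z up, the work surface at z = 0. Lengths are in mm, angles in rad, forces in N, time in s.
With the tool pointing down it reaches from about 425 to 875 mm from the base axis. Payload 4.7 kg.
Tool frame: the origin (TCP) lies midway between the tips of the shut fingers; the grasp point (between the pads) lies r.tcp_to_grasp behind it (r.tcp_to_grasp is the distance from the TCP to the grasp point, in mm); z points along the fingers, y is the line along which they close (so a half turn about z gives the same grasp; the last joint's range is limited). The gripper opens to 87 mm and grips with 3 to 60 N. Pads are 19 mm wide; open, the fingers measure 117 mm over their backs; the gripper's body (75 mm by 190 mm) begins 51 mm behind the grasp point.
Start: joints at [-1.205, 0.321, -0.07, 1.45, 0.023, 1.371, -0.057], TCP at [224.01, 610.201, 222.587] pointing down, gripper open.
Joint ranges: [-2.86, 2.86], [-0.3, 2.09], [-1.38, 1.24], [0.06, 2.45], [-1.56, 4.7], [0.09, 2.05], [-2.69, 2.69]. Speed limits (rad/s): [2.57, 2.57, 3.14, 3.14, 3.14, 3.14, 3.14].

### API

Orientations are given as a unit quaternion [x, y, z, w].
In Python, from plant import monitor, imaging, job, r gives the robot as it stands.
- The arm moves only by the tool jog_arm, never from a script. Its argument "deltas" is a list of rows, each an object of numbers: "tx", "ty", "tz": the shift along the tool's x, y, z in cm; "ax", "ay", "az": the turn, a rotation vector about the tool's x, y, z in rad; "jaw": the finger opening in cm, from 0 to 8.7. A call has 1 to 12 rows; each row shifts and turns the commanded pose from where the row before left it, along the tool's axes as they then stand; what a row does not reach is not made up. A row lasts 1/8 s, in which the tool goes at most 62.5 mm and 10.7 degrees, less where a joint would pass 70% of its speed; a pose out of reach is approached as far as the arm can. A call with a gripper value outside its range is refused whole. The fingers move at their own pace and stop on an object; "newtons" is the grip in N (left out, the last holds). Time passes only in rows, so rows that do not move let the fingers close. It gives the time, the measured TCP pose, the force, the opening and the grip force at its end, in the units of the state.
- monitor.get_state(): the state, without advancing time (a new reading comes with each control period).
- imaging.grab_frame(name): name is "scene" or "top"; returns a dict with "image" (384x512x3 uint8, blue, green, red), "mtx" (3x3 intrinsics, pixels), "R" (3x3) and "t" (3): a world point X has camera coordinates R X + t. Camera axes: x right, y down, z forward; pixel columns grow to the right and rows downward; lengths in mm; the calibration is good to about 2 mm. A picture is of the moment at which its call begins. There is no depth.
- job.job_done(): hands the job in; it is judged then, once.
The state is a dict: "time_s": time; "joints": joint angles; "joint_velocities": joint speeds; "tau": joint torques, N m; "position": TCP position; "eef_rot": TCP orientation; "wrist_force": force on the tool from outside, world axes, zero at the start; "wrist_torque": the same for the moment, N m; "opening": finger opening in mm; "gripper_force": force on a finger pad.
Only numpy, scipy, OpenCV 4.12 (cv2) and the standard library are available. Lean on these libraries where they do the work, as an engineer would, in place of code of your own. Each camera call takes 0.05 s, during which the arm holds its last target. There are 200 camera calls.

### The job

Seal the filled weekly dose card: pick it up and slide its plain head end in under the sprung steel flap of the sealing board, flat and all the way to the stop, with the cups down in the channel. Let the card slip in beneath the flap; do not lift or pry the flap up, and leave the things standing round about alone. Then press the card down flat on the rubber rails and finish like that, still holding it pressed down firmly so that the seal can take.

Things in the scene. Friction and masses are not known exactly. Their poses are not given: they have to be found in the camera images.
- card: Dose card, loose, about 50 g: white stiff flange 160 (x) x 60 (y) x 3 mm; under it a block of 7 x 2 clear cups, 110 x 31 mm, 12 mm deep, x = -69 to +41 mm. Origin: card centre, underside of the cups; z up. The flange is 12 to 15 mm above the origin and overhangs the cups 14.5 mm on each long side: grip it across its width as it stands on its cups. The +x end, past the foil discs, is the head.
- card_head (a point): Middle of the card's head edge: 80 mm from the card's origin along its +x, 13.5 mm above it (mid-thickness of the flange). The last 39 mm before it are the plain head margin (one small dot on top, no cups under it).
- board: Sealing board, fixed: grey base plate 200 (x) x 116 (y) mm, x = -96 to +104 mm, its top 10 mm above the worktop; origin at worktop level, z up, x the way the card slides in, towards the flap. Home: card origin over the board origin, axes alike, 18 mm up. Beside the flap, x = 25 to 98 mm, two cheeks 47 mm high with a flared mouth, 68 mm apart inside.
- seal_bed: Rubber-faced bed, fixed on the board, same origin and axes. Its top, where the flange is pressed, is 30 mm above the worktop and 52 mm wide; 20 mm free height beside it for fingertips. Two rails 6 mm wide, x = -90 to +48 mm, with a 40 mm channel for the cups between them, open at the -x end; solid across at x = 48 to 80 mm.
- board_stop (a point): Middle of the stop face at the far end of the bed: x = 80 mm on the board, 31.5 mm above the worktop. The card's head edge comes up against it. The stop rises to 35 mm.
- flap (a joint): Hinge of the steel flap between the cheeks, rad: 0 at rest (its spring keeps it down), grows as the flap is lifted. The card under it raises it by about 0.03. A light torsion spring presses its low line down with about 1.3 N.
- flap_lip (a point): Middle of the front edge of the flap's turned-up lip; at rest x = 39 mm on the board, 41 mm above the worktop. Flap 60 mm wide, hinge line at x = 92 mm, lowest line at x = 50 mm, 2 mm above the bed; from there the lip rises to the front at 36 degrees: a flange coming in flat, its top below 39 mm above the worktop, slips under and raises it by itself.
- label_roll: Bystander: white label roll, 64 mm across, 40 mm high, on the worktop behind the work; origin under its centre.
- name_stamp: Bystander: red turned hand stamp standing upright, 20 mm across, 62 mm high, on the worktop behind the work; origin under its centre.
- bottle_small: Bystander: small white medicine bottle, 34 mm across, 60 mm high, on the worktop behind the work; origin under its centre.

How it is judged:
By the outcome, as a careful person would: the job done as asked, in the order asked, and still so for the second after the job is handed in, while the arm keeps its last pose, push and grip.
It also fails if it takes over 38 s, if anything falls off the work surface, if the arm or the gripper's body presses on something with over 40 N, if the wrist force passes 120 N, or if a joint passes its speed limit or range.

## Working session

There is one attempt and no reset: what is moved stays moved. The work goes in short steps, Python scripts to look and compute and a tool call to move; the robot and the scene stay as the last step left them, time stands still between calls to the robot, and variables do not carry over. Pictures are saved under pics/ and viewed, at most 10 in all, crops included, and the job is handed in when it is done.

Besides the shell and the picture viewer there is one more tool, called after "Request:" as a command line: name --argument value ..., lists and objects as JSON in quotes. jog_arm: Moves the arm, as the interface text tells. Its arguments: {"type":"object","properties":{"deltas":{"type":"array","items":{"type":"object","properties":{"tx":{"type":"number"},"ty":{"type":"number"},"tz":{"type":"number"},"ax":{"type":"number"},"ay":{"type":"number"},"az":{"type":"number"},"jaw":{"type":"number"}}}},"newtons":{"type":"number"}},"required":["deltas"]}

```bash
mkdir -p pics
python3 - <<'E'
from plant import monitor, imaging, job, r
import cv2,numpy as np
for n in ("scene","top"):
    f=imaging.grab_frame(n); cv2.imwrite(f"pics/{n}0.png",f["image"]); print(n,f["mtx"].round(1).tolist(),(-f["R"].T@f["t"]).round(1),f["R"].round(3).tolist())
s=monitor.get_state(); print(s, r.tcp_to_grasp)
E
```

```text
scene [[380.0, 0.0, 255.4], [0.0, 380.0, 192.7], [0.0, 0.0, 1.0]] [ 198.1 -647.5  547.1] [[0.822, -0.57, -0.006], [-0.314, -0.443, -0.84], [0.476, 0.692, -0.543]]
top [[475.5, 0.0, 249.6], [0.0, 475.5, 182.7], [0.0, 0.0, 1.0]] [509.7 -86.2 905. ] [[0.005, -0.999, -0.035], [-0.989, 0.001, -0.148], [0.148, 0.035, -0.988]]
{'time_s': 0.1, 'joints': array([-1.2048991 ,  0.32175373, -0.07006308,  1.45156719,  0.02261945,
        1.37081624, -0.05694306]), 'joint_velocities': array([ 1.41742686e-03, -1.31872709e-03,  6.78334174e-04, -2.65755362e-03,
       -7.12276655e-04, -3.81649367e-06, -1.30016481e-04]), 'tau': array([-2.30224322e-05, -4.92572093e+01, -4.05689087e-01, -3.13399744e+01,
       -6.40925090e-02,  3.94303480e-02,  7.14281327e-05]), 'position': array([223.8707795 , 609.68937231, 221.56045661]), 'eef_rot': array([ 1.75008420e-01,  9.84566544e-01, -8.74103322e-04, -9.39841815e-05]), 'wrist_force': array([ 0.03705464, -0.47045645, -0.16760225]), 'wrist_torque': array([ 0.0797937 , -0.02246711,  0.01654937]), 'gripper_force': 0.0, 'opening': 87.08369221473815} 18.700000000000003
```

View pics/scene0.png

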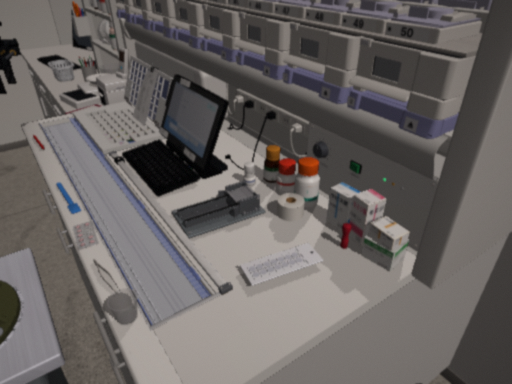

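View pics/top0.png

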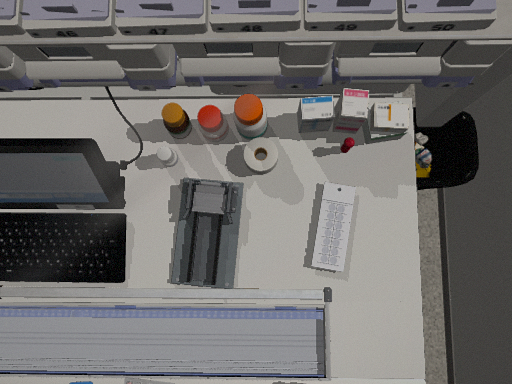

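The card is right of centre in both views: top at (333,228), dot (339,188), head towards +x; scene at (282,264). The board is at top (208,235), scene (222,208), with the flap towards +x. Next I'll zoom in for corner pixels.

Run:
```python
import cv2
a=cv2.imread("pics/top0.png")[165:295,160:365]; cv2.imwrite("pics/topc.png",cv2.resize(a,None,fx=3.9,fy=3.9,interpolation=cv2.INTER_CUBIC))
a=cv2.imread("pics/scene0.png")[175:290,165:335]; cv2.imwrite("pics/scenec.png",cv2.resize(a,None,fx=4.5,fy=4.5,interpolation=cv2.INTER_CUBIC))
```

```text
(no output)
```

View pics/topc.png

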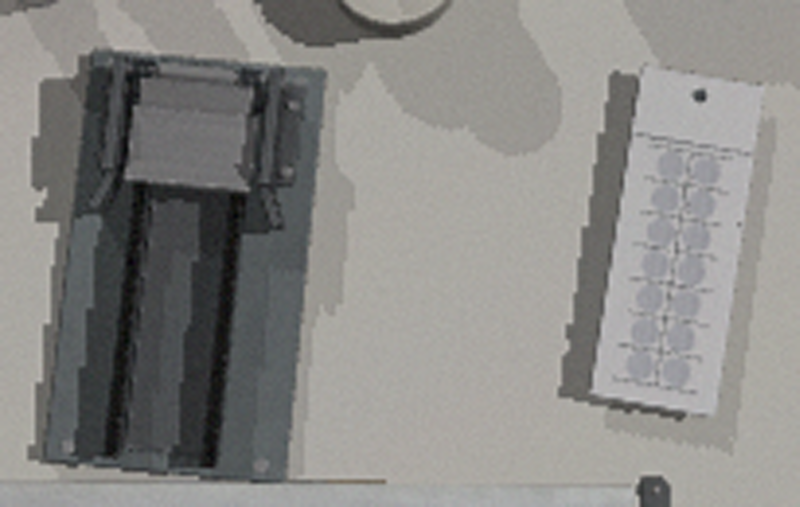

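View pics/scenec.png

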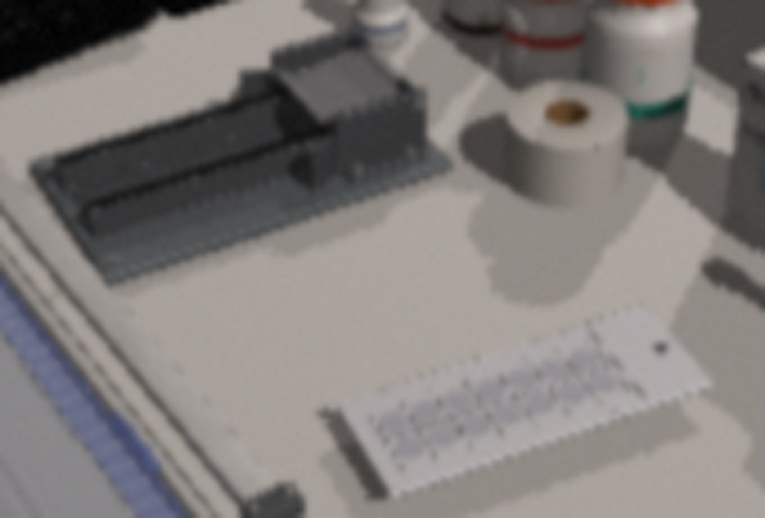

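Corner pixels in the crops:
- **Card, top crop:** head (643,66) and (763,85), tail (714,415) and (592,395).
- **Card, scene crop:** head (645,308) and (712,383), tail (393,497) and (343,405).
- **Board plate, top crop:** (95,50), (326,70), (284,480), (43,460).
- **Board plate, scene crop:** far right (450,168), near right (110,283), near left (33,170).

```bash
cat > h.py <<'E'
from plant import monitor, imaging, job, r
import cv2,numpy as np
from scipy.optimize import least_squares
def cam(n):
    f=imaging.grab_frame(n); return f["mtx"],f["R"],f["t"]
def T(p): p=np.array(p,float); return (p+.5)/3.9-.5+[160,165]
def S(p): p=np.array(p,float); return (p+.5)/4.5-.5+[165,175]
def proj(c,X): K,R,t=c; q=(R@np.atleast_2d(X).T).T+np.ravel(t); q=q@K.T; return q[:,:2]/q[:,2:]
def tri(c1,p1,c2,p2):
    P=[K@np.c_[R,np.ravel(t)] for K,R,t in(c1,c2)]
    X=cv2.triangulatePoints(P[0],P[1],np.array(p1,float).T,np.array(p2,float).T); return (X[:3]/X[3]).T
def fit(c1,m1,p1,c2,m2,p2,x0):
    def w(v,m):
        c,s=np.cos(v[3]),np.sin(v[3]); return np.array(m)@np.array([[c,s,0],[-s,c,0],[0,0,1]])+v[:3]
    f=lambda v:np.r_[(proj(c1,w(v,m1))-p1).ravel(),(proj(c2,w(v,m2))-p2).ravel()]
    o=least_squares(f,x0); return o.x,f(o.x)
E
python3 - <<'E'
from h import *
np.set_printoptions(suppress=True,precision=2)
t,s=cam("top"),cam("scene")
ct=T([(643,66),(763,85),(714,415),(592,395)]); cs=S([(645,308),(712,383),(393,497),(343,405)])
print(tri(t,ct,s,cs))
m=[(80,30,15),(80,-30,15),(-80,-30,15),(-80,30,15)]
print(fit(t,m,ct,s,m,cs,[600,-200,0,-.1]))
bt=T([(95,50),(326,70),(284,480),(43,460)]); bs=S([(450,168),(110,283),(33,170)])
print(tri(t,bt[1:],s,bs))
m=[(104,58,10),(104,-58,10),(-96,-58,10),(-96,58,10)]
v,e=fit(t,m,bt,s,m[1:],bs,[600,0,0,-.1]); print(v,e)
def pt(v,p):
    c,q=np.cos(v[3]),np.sin(v[3]); return np.array(p)@np.array([[c,q,0],[-q,c,0],[0,0,1]])+v[:3]
print((proj(t,pt(v,[(39,30,41),(39,-30,41),(-90,26,30),(-90,-26,30)]))-[160,165]+.5)*3.9-.5)
print((proj(s,pt(v,[(39,30,41),(39,-30,41),(-90,26,30),(-90,-26,30)]))-[165,175]+.5)*4.5-.5)
E
```

```text
[[ 644.9  -195.52   13.55]
 [ 635.23 -252.59   14.12]
 [ 478.92 -225.72   12.99]
 [ 488.83 -169.01   15.47]]
(array([ 562.11, -210.56,   -1.36,   -0.17]), array([-0.61, -0.5 ,  0.33, -0.06,  0.49,  0.53, -0.71, -0.13,  0.26,
       -0.51,  1.02,  0.26,  0.16,  0.19, -1.22,  0.38]))
[[643.55 -41.18   5.64]
 [447.37 -23.09   6.44]
 [456.54  92.7    3.11]]
[546.76  25.79  -5.26  -0.09] [-0.65 -0.51 -0.09 -0.22  0.1   0.76  0.24 -0.38  1.22  0.09 -0.56  0.86
 -0.66 -0.47]
[[123.69 178.15]
 [249.74 189.99]
 [104.43 454.88]
 [214.57 466.04]]
[[273.83  76.75]
 [323.15 129.85]
 [ 56.29 164.45]
 [ 91.58 216.72]]
```

Fits agree with the given sizes: card flange top about 14 mm (expected 15), residuals ≤1.2 px. The board is about 5 mm low, which suggests I clicked the plate's lower edges, so I'll refit with z fixed. I'll also check the obstacles (laptop screen, shelf).

Run:
```python
from h import *
np.set_printoptions(suppress=True,precision=3)
t,s=cam("top"),cam("scene")
print("obst",tri(t,[(97,140),(440,27),(347,27),(252,28)],s,[(227,103),(407,29),(362,27),(319,15)]))
def fz(mt,pt_,ms,ps,x0,z):
    w=lambda v,m:np.array(m)@np.array([[np.cos(v[2]),np.sin(v[2]),0],[-np.sin(v[2]),np.cos(v[2]),0],[0,0,1]])+[v[0],v[1],z]
    f=lambda v:np.r_[(proj(t,w(v,mt))-pt_).ravel(),(proj(s,w(v,ms))-ps).ravel() if len(ms) else []]
    o=least_squares(f,x0,loss='soft_l1'); return o.x,np.sqrt((o.fun**2).mean())
ct=T([(643,66),(763,85),(714,415),(592,395)]); cs=S([(645,308),(712,383),(393,497),(343,405)])
m=[(80,30,15),(80,-30,15),(-80,-30,15),(-80,30,15)]
print("card",fz(m,ct,m,cs,[560,-210,-.1],0),fz(m,ct,[],[],[560,-210,-.1],0))
bt=T([(95,50),(326,70),(284,480),(43,460),(128,178),(248,190)]); bs=S([(450,168),(110,283),(33,170)])
for h in(10,0):
  m=[(104,58,h),(104,-58,h),(-96,-58,h),(-96,58,h),(39,30,41),(39,-30,41)]
  print("board",fz(m,bt,m[1:4],bs,[546,25,-.1],0),fz(m,bt,[],[],[546,25,-.1],0))
```

```text
obst [[ 677.363  170.791  211.562]
 [ 741.742 -265.357  439.82 ]
 [ 747.691 -172.122  430.133]
 [ 742.481  -71.351  439.021]]
card (array([ 561.758, -210.762,   -0.169]), np.float64(0.6008060808610249)) (array([ 561.965, -210.597,   -0.169]), np.float64(0.49679335239923306))
board (array([546.229,  24.48 ,  -0.092]), np.float64(0.8728030533454568)) (array([546.286,  24.912,  -0.094]), np.float64(0.6050403899106558))
board (array([546.93 ,  26.256,  -0.095]), np.float64(0.9134233020090103)) (array([546.616,  25.839,  -0.094]), np.float64(0.5571344668002439))
```

Request:
jog_arm --deltas '[{"tz": -4,"az": -0.09},{"tz": -4,"az": -0.093},{"tx": -3.7,"ty": -2.67},{"tx": -3.7,"ty": -2.67},{"tx": -3.7,"ty": -2.67},{"tx": -3.7,"ty": -2.67},{"tx": -3.7,"ty": -2.67},{"tx": -3.7,"ty": -2.67},{"tx": -3.7,"ty": -2.67},{"tx": -3.7,"ty": -2.67}]'

```text
invalid input at $.deltas[0]: expected keys tx, ty, tz, ax, ay, az, jaw
```

Request:
jog_arm --deltas '[{"tx": -1.38,"ty": -4.5},{"tx": -1.38,"ty": -4.5},{"tx": -1.38,"ty": -4.5},{"tx": -1.38,"ty": -4.5},{"tx": -1.38,"ty": -4.5},{"tx": -1.38,"ty": -4.5},{"tx": -1.38,"ty": -4.5},{"tx": -1.38,"ty": -4.5},{"tx": -1.38,"ty": -4.5},{"tx": -1.38,"ty": -4.5},{"tx": -1.38,"ty": -4.5},{"tx": -1.38,"ty": -4.5}]'

```text
invalid input at $.deltas[0]: expected keys tx, ty, tz, ax, ay, az, jaw
```

```bash
cat > d.py <<'E'
from h import *
import sys
from scipy.spatial.transform import Rotation as Ro
x,y,z,yaw=map(float,sys.argv[1:5])
s=monitor.get_state(); R=Ro.from_quat(s["eef_rot"])
Rt=Ro.from_matrix([[-np.cos(yaw),-np.sin(yaw),0],[-np.sin(yaw),np.cos(yaw),0],[0,0,-1]])
np.set_printoptions(suppress=True,precision=4)
print("t",s["time_s"],"pos",s["position"],"F",s["wrist_force"],"M",s["wrist_torque"],"open",s["opening"],s["gripper_force"])
print("delta cm",R.inv().apply(np.array([x,y,z])-s["position"])/10,"rot",(R.inv()*Rt).as_rotvec(), "yawerr-down")
E
python3 d.py 552 -209 4 -0.169
```

```text
t 0.3 pos [223.9661 610.0186 222.2314] F [-0.8215 -0.9926 -0.4138] M [-0.0165 -0.0291 -0.0057] open 87.24711806543822 0.0
delta cm [-59.0178 -65.5675  21.8639] rot [-0.0006  0.     -0.1828] yawerr-down
```

All keys are required in each row.

Request:
jog_arm --deltas '[{"tx": 0,"ty": 0,"tz": -4,"ax": 0,"ay": 0,"az": -0.09,"jaw": 8.7},{"tx": 0,"ty": 0,"tz": -4,"ax": 0,"ay": 0,"az": -0.093,"jaw": 8.7},{"tx": -3.7,"ty": -2.67,"tz": 0,"ax": 0,"ay": 0,"az": 0,"jaw": 8.7},{"tx": -3.7,"ty": -2.67,"tz": 0,"ax": 0,"ay": 0,"az": 0,"jaw": 8.7},{"tx": -3.7,"ty": -2.67,"tz": 0,"ax": 0,"ay": 0,"az": 0,"jaw": 8.7},{"tx": -3.7,"ty": -2.67,"tz": 0,"ax": 0,"ay": 0,"az": 0,"jaw": 8.7},{"tx": -3.7,"ty": -2.67,"tz": 0,"ax": 0,"ay": 0,"az": 0,"jaw": 8.7},{"tx": -3.7,"ty": -2.67,"tz": 0,"ax": 0,"ay": 0,"az": 0,"jaw": 8.7},{"tx": -3.7,"ty": -2.67,"tz": 0,"ax": 0,"ay": 0,"az": 0,"jaw": 8.7},{"tx": -3.7,"ty": -2.67,"tz": 0,"ax": 0,"ay": 0,"az": 0,"jaw": 8.7}]'

```text
time_s: 1.55
position: [480.8, 348.7, 302.7]
eef_rot: [0.084, 0.996, 0.0, 0.0]
wrist_force: [1.0, 0.2, -0.2]
opening: 86.9
gripper_force: 0.0
```

Request:
jog_arm --deltas '[{"tx": -1.38,"ty": -4.5,"tz": 0,"ax": 0,"ay": 0,"az": 0,"jaw": 8.7},{"tx": -1.38,"ty": -4.5,"tz": 0,"ax": 0,"ay": 0,"az": 0,"jaw": 8.7},{"tx": -1.38,"ty": -4.5,"tz": 0,"ax": 0,"ay": 0,"az": 0,"jaw": 8.7},{"tx": -1.38,"ty": -4.5,"tz": 0,"ax": 0,"ay": 0,"az": 0,"jaw": 8.7},{"tx": -1.38,"ty": -4.5,"tz": 0,"ax": 0,"ay": 0,"az": 0,"jaw": 8.7},{"tx": -1.38,"ty": -4.5,"tz": 0,"ax": 0,"ay": 0,"az": 0,"jaw": 8.7},{"tx": -1.38,"ty": -4.5,"tz": 0,"ax": 0,"ay": 0,"az": 0,"jaw": 8.7},{"tx": -1.38,"ty": -4.5,"tz": 0,"ax": 0,"ay": 0,"az": 0,"jaw": 8.7},{"tx": -1.38,"ty": -4.5,"tz": 0,"ax": 0,"ay": 0,"az": 0,"jaw": 8.7},{"tx": -1.38,"ty": -4.5,"tz": 0,"ax": 0,"ay": 0,"az": 0,"jaw": 8.7},{"tx": -1.38,"ty": -4.5,"tz": 0,"ax": 0,"ay": 0,"az": 0,"jaw": 8.7},{"tx": -1.38,"ty": -4.5,"tz": 0,"ax": 0,"ay": 0,"az": 0,"jaw": 8.7}]'

```text
time_s: 3.05
position: [552.5, -211.5, 302.7]
eef_rot: [0.084, 0.996, 0.0, 0.0]
wrist_force: [0.3, 0.1, 0.8]
opening: 87.1
gripper_force: 0.0
```

```bash
python3 d.py 552 -209 4 -0.169
```

```text
t 3.05 pos [ 552.5372 -211.5378  302.7257] F [0.3343 0.0585 0.8381] M [-0.0041 -0.0301  0.0088] open 87.14838536568165 0.0
delta cm [ 0.1131  0.2296 29.8726] rot [0.0004 0.0006 0.0007] yawerr-down
```

Request:
jog_arm --deltas '[{"tx": 0.11,"ty": 0.2,"tz": 5,"ax": 0,"ay": 0,"az": 0,"jaw": 8.7},{"tx": 0,"ty": 0,"tz": 5,"ax": 0,"ay": 0,"az": 0,"jaw": 8.7},{"tx": 0,"ty": 0,"tz": 5,"ax": 0,"ay": 0,"az": 0,"jaw": 8.7},{"tx": 0,"ty": 0,"tz": 5,"ax": 0,"ay": 0,"az": 0,"jaw": 8.7},{"tx": 0,"ty": 0,"tz": 3,"ax": 0,"ay": 0,"az": 0,"jaw": 8.7},{"tx": 0,"ty": 0,"tz": 2,"ax": 0,"ay": 0,"az": 0,"jaw": 8.7},{"tx": 0,"ty": 0,"tz": 0,"ax": 0,"ay": 0,"az": 0,"jaw": 8.7}]'

```text
time_s: 3.92
position: [551.0, -207.8, 51.5]
eef_rot: [0.084, 0.996, 0.0, -0.001]
wrist_force: [-0.2, 0.6, 0.2]
opening: 86.8
gripper_force: 0.0
```

```bash
python3 d.py 552 -209 4 -0.169
python3 - <<'E'
from h import *
f=imaging.grab_frame("top")["image"][150:300,260:400]; g=imaging.grab_frame("scene")["image"][200:310,200:350]
cv2.imwrite("pics/pre.png",np.hstack([cv2.resize(f,(392,420)),cv2.resize(g,(400,420))]))
E
```

```text
t 3.925 pos [ 550.951  -207.7841   51.5228] F [-0.2168  0.5683  0.1792] M [ 0.0116 -0.0018 -0.0552] open 86.75829443857212 0.0
delta cm [-0.1347 -0.1025  4.752 ] rot [ 0.     -0.0023  0.0002] yawerr-down
```

View pics/pre.png

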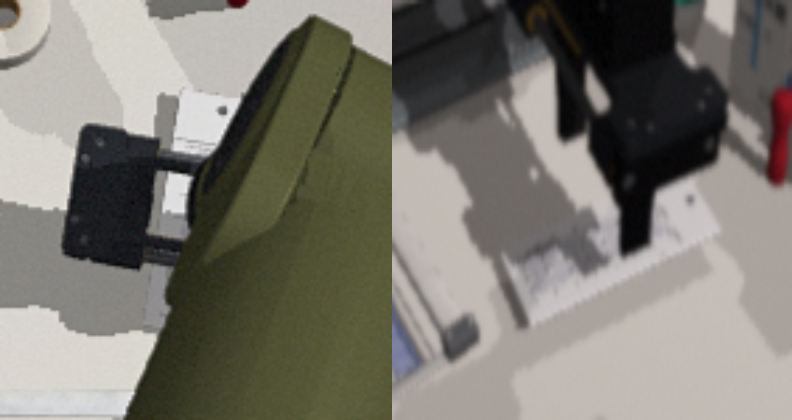

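The gripper straddles the card with one finger on each side; near finger tip at about (635,250) in the right-hand panel, over the card's middle. Descending.

Request:
jog_arm --deltas '[{"tx": -0.12,"ty": -0.1,"tz": 2,"ax": 0,"ay": 0.0,"az": 0,"jaw": 8.7},{"tx": 0,"ty": 0,"tz": 1.5,"ax": 0,"ay": 0,"az": 0,"jaw": 8.7},{"tx": 0,"ty": 0,"tz": 0.8,"ax": 0,"ay": 0,"az": 0,"jaw": 8.7},{"tx": 0,"ty": 0,"tz": 0.4,"ax": 0,"ay": 0,"az": 0,"jaw": 8.7},{"tx": 0,"ty": 0,"tz": 0,"ax": 0,"ay": 0,"az": 0,"jaw": 8.7}]'

```text
time_s: 4.65
position: [552.7, -209.3, 5.3]
eef_rot: [0.084, 0.996, 0.0, -0.0]
wrist_force: [0.1, 0.7, 0.5]
opening: 86.9
gripper_force: 0.0
```

```bash
python3 d.py 552 -209 4 -0.169
```

```text
t 4.65 pos [ 552.6726 -209.2663    5.3429] F [0.059  0.7391 0.5096] M [ 0.033  -0.0171 -0.0516] open 86.92154026643063 0.0
delta cm [0.0707 0.0149 0.1343] rot [-0.     -0.0003  0.0002] yawerr-down
```

Request:
jog_arm --deltas '[{"tx": 0,"ty": 0,"tz": 0.12,"ax": 0,"ay": 0,"az": 0,"jaw": 6.5},{"tx": 0,"ty": 0,"tz": 0,"ax": 0,"ay": 0,"az": 0,"jaw": 5.5},{"tx": 0,"ty": 0,"tz": 0,"ax": 0,"ay": 0,"az": 0,"jaw": 5.5},{"tx": 0,"ty": 0,"tz": 0,"ax": 0,"ay": 0,"az": 0,"jaw": 5.5},{"tx": 0,"ty": 0,"tz": 0,"ax": 0,"ay": 0,"az": 0,"jaw": 5.5},{"tx": 0,"ty": 0,"tz": 0,"ax": 0,"ay": 0,"az": 0,"jaw": 5.5}]' --newtons 35

```text
time_s: 5.4
position: [552.9, -209.2, 4.6]
eef_rot: [0.084, 0.996, 0.0, 0.0]
wrist_force: [0.2, -0.0, 2.4]
opening: 58.9
gripper_force: 35.0
```

```bash
python3 d.py 552 -209 4 -0.169
```

```text
t 5.4 pos [ 552.8888 -209.2166    4.5563] F [ 0.2026 -0.0019  2.4406] M [ 0.1385  0.0498 -0.0117] open 58.8935331704629 35.00022053718567
delta cm [0.0913 0.0064 0.0556] rot [0.0002 0.0003 0.0003] yawerr-down
```

Request:
jog_arm --deltas '[{"tx": 0,"ty": 0,"tz": -1,"ax": 0,"ay": 0,"az": 0,"jaw": 5.5},{"tx": 0,"ty": 0,"tz": -2.5,"ax": 0,"ay": 0,"az": 0,"jaw": 5.5},{"tx": 0,"ty": 0,"tz": -3.5,"ax": 0,"ay": 0,"az": -0.03,"jaw": 5.5},{"tx": 0,"ty": 0,"tz": -2,"ax": 0,"ay": 0,"az": -0.046,"jaw": 5.5},{"tx": 0,"ty": 0,"tz": 0,"ax": 0,"ay": 0,"az": 0,"jaw": 5.5}]'

```text
time_s: 6.02
position: [553.9, -209.7, 96.0]
eef_rot: [0.046, 0.999, -0.0, 0.002]
wrist_force: [-0.9, -0.5, -1.5]
opening: 58.9
gripper_force: 35.0
```

```bash
python3 d.py 482.8 31.1 94 -0.093
python3 - <<'E'
from h import *
t=imaging.grab_frame("top");g=imaging.grab_frame("scene")
c=lambda f:(f["mtx"],f["R"],f["t"])
print("rail",tri(c(t),[(327,291),(327,291)],c(g),[(225,286),(225,288)]))
a=t["image"][170:290,270:390]; b=g["image"][180:300,210:350]
cv2.imwrite("pics/lift.png",np.hstack([cv2.resize(a,(390,390),interpolation=2),cv2.resize(b,(409,390),interpolation=2)])[:,:799])
E
```

```text
t 6.025 pos [ 553.9073 -209.6626   96.0492] F [-0.9263 -0.4753 -1.501 ] M [ 0.0332 -0.0255 -0.0131] open 58.907153903937086 34.9990314245224
delta cm [ 9.3034 23.3171  0.1697] rot [-0.0001  0.0036  0.0006] yawerr-down
rail [[ 440.90317618 -196.02890428    8.12792033]
 [ 440.47996714 -196.56031507    3.47839483]]
```

View pics/lift.png

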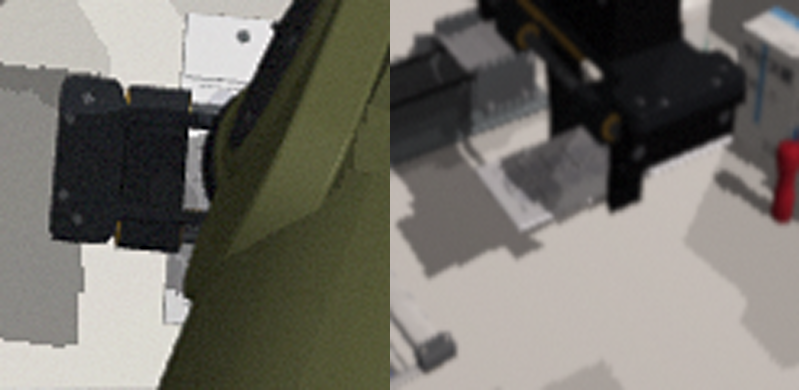

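Card held, roughly level: top panel head-left (188,13), dot (244,37), tail-left (163,322); scene panel tail-left (458,140), tail-right (527,230). Checking these against a flat-held prediction.

Run:
```python
from h import *
from scipy.spatial.transform import Rotation as Ro
np.set_printoptions(suppress=True,precision=1)
t,g=cam("top"),cam("scene")
s=monitor.get_state();R=Ro.from_quat(s["eef_rot"])
mt=np.array([(80,30,15),(66,0,15),(-80,30,15)]);ms=np.array([(-80,30,15),(-80,-30,15)])
pt_=(np.array([(188,13),(244,37),(163,322)])+.5)/3.25-.5+[270,170]
ps=(np.array([(458-390,140),(527-390,230)])+.5)/[2.921,3.25]-.5+[210,180]
def w(m,dx,dy,dz,p,y):
    q=(m-[-9,0,4.56])*[-1,1,-1]   # card->tool
    return R.apply(Ro.from_euler("yz",[p,y]).apply(q)+[dx,dy,dz])+s["position"]
for v in([0,0,0,0,0],):print((proj(t,w(mt,*v))-pt_).round(1).tolist(),(proj(g,w(ms,*v))-ps).round(1).tolist())
f=lambda v:np.r_[(proj(t,w(mt[[0,2]],v[0],v[1],0,v[2],v[3]))-pt_[[0,2]]).ravel(),(proj(g,w(ms,v[0],v[1],0,v[2],v[3]))-ps).ravel()]
o=least_squares(f,[0]*4);print(o.x.round(4).tolist(),o.fun)
```

```text
[[-1.6, 1.1], [-1.7, 3.4], [-1.1, 1.2]] [[4.7, 9.1], [-3.2, 0.2]]
[0.2581, -1.01, 0.1208, 0.0203] [-0.7  1.8 -0.7 -0.   5.5  5.  -2.9 -3.8]
```

Tail-left in the scene view was a mis-read (the prediction lands on the white strip's end); the rest agrees to about 1.5 px, so the card is flat. Moving over the board.

Request:
jog_arm --deltas '[{"tx": 1,"ty": 2.5,"tz": 0,"ax": 0,"ay": 0,"az": 0,"jaw": 5.5},{"tx": 1.6,"ty": 4,"tz": 0,"ax": 0,"ay": 0,"az": 0,"jaw": 5.5},{"tx": 1.6,"ty": 4,"tz": 0,"ax": 0,"ay": 0,"az": 0,"jaw": 5.5},{"tx": 1.6,"ty": 4,"tz": 0,"ax": 0,"ay": 0,"az": 0,"jaw": 5.5},{"tx": 1.6,"ty": 4,"tz": 0,"ax": 0,"ay": 0,"az": 0,"jaw": 5.5},{"tx": 1.2,"ty": 3,"tz": 0,"ax": 0,"ay": 0,"az": 0,"jaw": 5.5},{"tx": 0.7,"ty": 1.8,"tz": 1,"ax": 0,"ay": 0,"az": 0,"jaw": 5.5},{"tx": 0,"ty": 0,"tz": 2.5,"ax": 0,"ay": 0,"az": 0,"jaw": 5.5},{"tx": 0,"ty": 0,"tz": 0,"ax": 0,"ay": 0,"az": 0,"jaw": 5.5},{"tx": 0,"ty": 0,"tz": 0,"ax": 0,"ay": 0,"az": 0,"jaw": 5.5}]'

```text
time_s: 7.48
position: [481.8, 30.9, 59.4]
eef_rot: [0.047, 0.999, -0.0, -0.0]
wrist_force: [0.1, 0.7, -0.8]
opening: 58.6
gripper_force: 35.0
```

```bash
python3 d.py 482.8 31.1 26.5 -0.093
python3 - <<'E'
from h import *
t=imaging.grab_frame("top")["image"][165:315,150:270]; g=imaging.grab_frame("scene")["image"][165:265,140:280]
cv2.imwrite("pics/over.png",np.hstack([cv2.resize(t,(400,500),interpolation=2),cv2.resize(g,(400,500),interpolation=2)]))
E
```

```text
t 7.475 pos [481.7558  30.9173  59.4185] F [ 0.1445  0.6724 -0.7573] M [-0.0235 -0.0034  0.0675] open 58.625026454371636 34.99932110309601
delta cm [-0.1034  0.0293  3.2918] rot [-0.0004 -0.0003 -0.0006] yawerr-down
```

View pics/over.png

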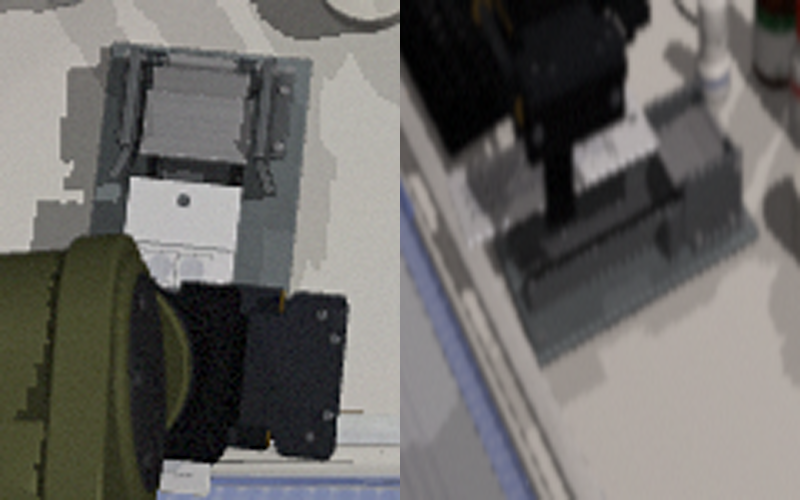

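Top panel: card head corners (131,176) and (241,187), flap lip corners (139,154) and (247,163), base far corners (110,43) and (312,60). Next, the card's sideways offset relative to the board.

```bash
cat > off.py <<'E'
from h import *
np.set_printoptions(suppress=True,precision=2)
K,R,t=cam("top")
def back(p,z):
    p=(np.array(p,float)+.5)/3.3333-.5+[150,165]
    d=np.c_[p,np.ones(len(p))]@np.linalg.inv(K).T@R; C=-R.T@np.ravel(t)
    return C+d*((z-C[2])/d[:,2])[:,None]
a=-.093; M=np.array([[np.cos(a),np.sin(a)],[-np.sin(a),np.cos(a)]])
B=lambda X:(M@(X[:,:2]-[546.5,25.2]).T).T
print("head",B(back([(131,176),(241,187),(183,200)],69.8)))
print("lip (39,+-30)",B(back([(139,154),(247,163)],41)))
print("base(104,+-58)",B(back([(110,43),(312,60)],10)))
E
python3 off.py
```

```text
head [[ 23.65  27.74]
 [ 23.41 -31.04]
 [ 13.67  -1.2 ]]
lip (39,+-30) [[ 37.79  29.65]
 [ 38.48 -30.05]]
base(104,+-58) [[102.08  58.9 ]
 [102.96 -57.89]]
```

Request:
jog_arm --deltas '[{"tx": 0,"ty": 0.16,"tz": 1.2,"ax": 0,"ay": 0,"az": 0,"jaw": 5.5},{"tx": 0,"ty": 0,"tz": 1.2,"ax": 0,"ay": 0,"az": 0,"jaw": 5.5},{"tx": 0,"ty": 0,"tz": 0.7,"ax": 0,"ay": 0,"az": 0,"jaw": 5.5},{"tx": 0,"ty": 0,"tz": 0.3,"ax": 0,"ay": 0,"az": 0,"jaw": 5.5},{"tx": 0,"ty": 0,"tz": 0,"ax": 0,"ay": 0,"az": 0,"jaw": 5.5},{"tx": 0,"ty": 0,"tz": 0,"ax": 0,"ay": 0,"az": 0,"jaw": 5.5}]'

```text
time_s: 8.38
position: [482.2, 33.0, 25.7]
eef_rot: [0.046, 0.999, 0.0, 0.0]
wrist_force: [0.1, -0.5, -0.2]
opening: 58.5
gripper_force: 35.0
```

```bash
python3 d.py 537.5 27.6 24.6 -0.093
python3 - <<'E'
from h import *
t=imaging.grab_frame("top")["image"][165:255,165:255]; g=imaging.grab_frame("scene")["image"][165:255,155:275]
cv2.imwrite("pics/low.png",np.hstack([cv2.resize(t,(380,380),interpolation=2),cv2.resize(g,(420,380),interpolation=2)]))
E
```

```text
t 8.375 pos [482.2079  32.9908  25.6619] F [ 0.0685 -0.4518 -0.2217] M [-0.0002 -0.0403 -0.0711] open 58.45817530071764 34.99924063682556
delta cm [-5.5553 -0.0243  0.1099] rot [0.0003 0.0007 0.0002] yawerr-down
```

View pics/low.png

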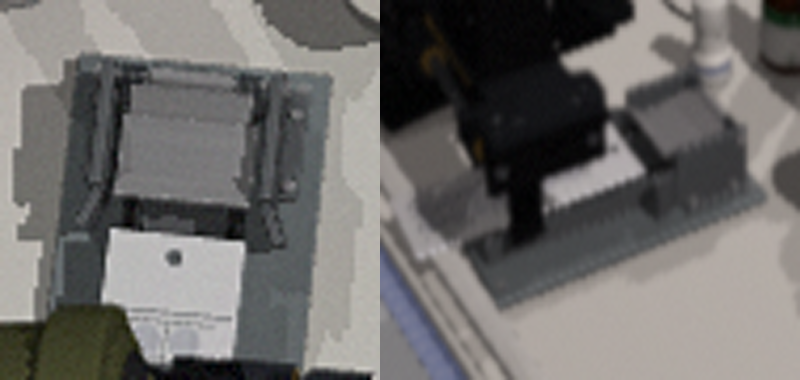

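Lowered: head corners (109,227) and (243,240) in line with the lip corners (114,195) and (247,207); sideways error about 0.3 mm, yaw matched. Sliding in.

Request:
jog_arm --deltas '[{"tx": -0.5,"ty": 0,"tz": 0.1,"ax": 0,"ay": 0,"az": 0,"jaw": 5.5},{"tx": -0.6,"ty": 0,"tz": 0,"ax": 0,"ay": 0,"az": 0,"jaw": 5.5},{"tx": -0.5,"ty": 0,"tz": 0,"ax": 0,"ay": 0,"az": 0,"jaw": 5.5},{"tx": -0.5,"ty": 0,"tz": 0,"ax": 0,"ay": 0,"az": 0,"jaw": 5.5},{"tx": -0.5,"ty": 0,"tz": 0,"ax": 0,"ay": 0,"az": 0,"jaw": 5.5},{"tx": -0.4,"ty": 0,"tz": 0,"ax": 0,"ay": 0,"az": 0,"jaw": 5.5},{"tx": 0,"ty": 0,"tz": 0,"ax": 0,"ay": 0,"az": 0,"jaw": 5.5}]'

```text
time_s: 9.35
position: [507.0, 30.5, 22.6]
eef_rot: [0.046, 0.999, -0.0, -0.005]
wrist_force: [-7.7, 0.2, 1.6]
opening: 58.8
gripper_force: 35.0
```

```bash
python3 d.py 537.5 27.9 23.6 -0.093
```

```text
t 9.35 pos [507.0129  30.4597  22.5568] F [-7.7171  0.1932  1.6309] M [0.2992 1.8743 0.0519] open 58.804410248944414 34.99834477901459
delta cm [-3.0581  0.0265 -0.1363] rot [-0.0009 -0.0104  0.0005] yawerr-down
```

```bash
python3 - <<'E'
from h import *
t=imaging.grab_frame("top")["image"][165:255,165:255]; g=imaging.grab_frame("scene")["image"][170:240,185:275]
cv2.imwrite("pics/jam.png",np.hstack([cv2.resize(t,(380,380),interpolation=2),cv2.resize(g,(420,380),interpolation=2)]))
E
python3 d.py 537.5 27.9 23.6 -0.093
```

```text
t 9.45 pos [507.0194  30.4063  22.5526] F [-8.8342  1.4583  0.5774] M [0.2644 1.8061 0.0067] open 58.72617137686871 34.99835908412933
delta cm [-3.057   0.0318 -0.1357] rot [-0.0009 -0.0101  0.0005] yawerr-down
```

View pics/jam.png

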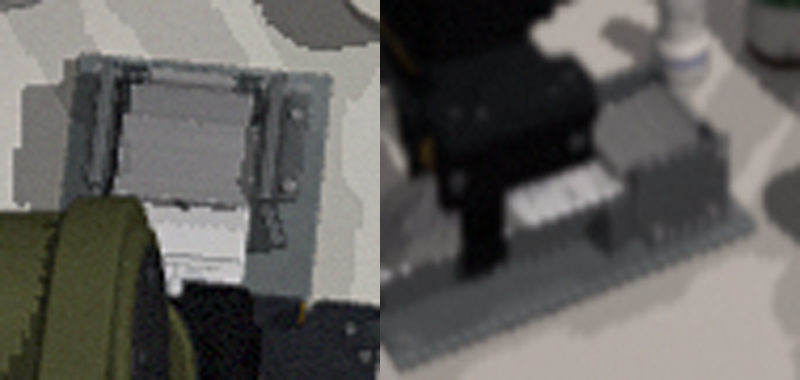

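Head is centred under the lip edge (top panel, about (195,203)) but it stalls with the flange sagged to bed level. I'll back off, raise slightly with the head a touch up, grip firmer and retry.

Request:
jog_arm --deltas '[{"tx": 0.7,"ty": 0,"tz": 0,"ax": 0,"ay": 0,"az": 0,"jaw": 5.5},{"tx": 0.8,"ty": 0,"tz": -0.05,"ax": 0,"ay": 0,"az": 0,"jaw": 5.5},{"tx": 0,"ty": 0,"tz": 0,"ax": 0,"ay": 0,"az": 0,"jaw": 5.5},{"tx": 0,"ty": 0,"tz": 0,"ax": 0,"ay": 0,"az": 0,"jaw": 5.5}]' --newtons 55

```text
time_s: 9.95
position: [497.4, 31.6, 25.2]
eef_rot: [0.046, 0.999, 0.0, 0.001]
wrist_force: [0.3, -0.4, -0.5]
opening: 57.8
gripper_force: 55.0
```

```bash
python3 d.py 537.5 27.9 26 -0.093
```

```text
t 9.95 pos [497.3519  31.6397  25.2442] F [ 0.347  -0.3984 -0.467 ] M [ 0.0039  0.0241 -0.0437] open 57.82791330927077 54.99916434288025
delta cm [-4.0323 -0.0007 -0.0705] rot [0.0004 0.0013 0.0003] yawerr-down
```

Request:
jog_arm --deltas '[{"tx": 0,"ty": 0,"tz": -0.12,"ax": 0,"ay": -0.02,"az": 0,"jaw": 5.5},{"tx": -0.5,"ty": 0,"tz": 0,"ax": 0,"ay": 0,"az": 0,"jaw": 5.5},{"tx": -0.5,"ty": 0,"tz": 0,"ax": 0,"ay": 0,"az": 0,"jaw": 5.5},{"tx": -0.5,"ty": 0,"tz": 0,"ax": 0,"ay": 0,"az": 0,"jaw": 5.5},{"tx": -0.4,"ty": 0,"tz": 0,"ax": 0,"ay": 0,"az": 0,"jaw": 5.5},{"tx": 0,"ty": 0,"tz": 0,"ax": 0,"ay": 0,"az": 0,"jaw": 5.5}]'

```text
time_s: 10.7
position: [516.8, 29.6, 26.6]
eef_rot: [0.046, 0.999, -0.001, 0.011]
wrist_force: [0.5, -1.4, -2.4]
opening: 57.7
gripper_force: 55.0
```

```bash
python3 d.py 537.5 27.9 26 -0.093
```

```text
t 10.7 pos [516.8239  29.6065  26.5932] F [ 0.4619 -1.4396 -2.4076] M [0.0183 0.1978 0.0043] open 57.70651803482932 54.99870300292969
delta cm [-2.0728  0.0221  0.104 ] rot [-0.0001  0.0216 -0.    ] yawerr-down
```

The head is past the flap's low line with almost no drag. Levelling, lowering, and sliding on.

Request:
jog_arm --deltas '[{"tx": -0.2,"ty": 0.02,"tz": 0.15,"ax": 0,"ay": 0.018,"az": 0,"jaw": 5.5},{"tx": -0.5,"ty": 0,"tz": 0.05,"ax": 0,"ay": 0,"az": 0,"jaw": 5.5},{"tx": -0.5,"ty": 0,"tz": 0,"ax": 0,"ay": 0,"az": 0,"jaw": 5.5},{"tx": -0.4,"ty": 0,"tz": 0,"ax": 0,"ay": 0,"az": 0,"jaw": 5.5},{"tx": -0.2,"ty": 0,"tz": 0,"ax": 0,"ay": 0,"az": 0,"jaw": 5.5},{"tx": 0,"ty": 0,"tz": 0,"ax": 0,"ay": 0,"az": 0,"jaw": 5.5}]'

```text
time_s: 11.45
position: [534.1, 28.3, 24.6]
eef_rot: [0.046, 0.999, -0.0, 0.001]
wrist_force: [-0.8, 0.3, -1.9]
opening: 58.1
gripper_force: 55.0
```

```bash
python3 d.py 537.5 27.9 23 -0.093
```

```text
t 11.45 pos [534.135   28.2873  24.6014] F [-0.846   0.264  -1.9266] M [0.0508 0.1381 0.0672] open 58.07254277168975 54.99884068965912
delta cm [-0.3382 -0.0074  0.1611] rot [0.0001 0.0028 0.0002] yawerr-down
```

Request:
jog_arm --deltas '[{"tx": -0.15,"ty": 0,"tz": 0.08,"ax": 0,"ay": 0,"az": 0,"jaw": 5.5},{"tx": -0.2,"ty": 0,"tz": 0,"ax": 0,"ay": 0,"az": 0,"jaw": 5.5},{"tx": -0.2,"ty": 0,"tz": 0,"ax": 0,"ay": 0,"az": 0,"jaw": 5.5},{"tx": -0.1,"ty": 0,"tz": 0,"ax": 0,"ay": 0,"az": 0,"jaw": 5.5},{"tx": 0,"ty": 0,"tz": 0,"ax": 0,"ay": 0,"az": 0,"jaw": 5.5}]'

```text
time_s: 12.08
position: [537.6, 27.9, 22.7]
eef_rot: [0.046, 0.999, -0.0, -0.002]
wrist_force: [-5.4, 0.8, -0.4]
opening: 58.4
gripper_force: 55.0
```

```bash
python3 d.py 537.5 27.9 23 -0.093
```

```text
t 12.075 pos [537.6033  27.9238  22.7324] F [-5.4082  0.7901 -0.3708] M [0.233  1.3595 0.042 ] open 58.41049096118436 54.997655153274536
delta cm [ 0.0102 -0.0033 -0.0267] rot [-0.0004 -0.0035  0.0005] yawerr-down
```

Head is on the stop: x matches the computed home within 0.1 mm with 5.4 N reaction, and z is at home height. Now pressing down in steps.

Request:
jog_arm --deltas '[{"tx": 0,"ty": 0,"tz": 0.2,"ax": 0,"ay": 0,"az": 0,"jaw": 5.5},{"tx": 0,"ty": 0,"tz": 0.2,"ax": 0,"ay": 0,"az": 0,"jaw": 5.5},{"tx": 0,"ty": 0,"tz": 0,"ax": 0,"ay": 0,"az": 0,"jaw": 5.5},{"tx": 0,"ty": 0,"tz": 0,"ax": 0,"ay": 0,"az": 0,"jaw": 5.5}]' --newtons 60

```text
time_s: 12.58
position: [537.7, 28.0, 22.3]
eef_rot: [0.046, 0.999, 0.001, -0.002]
wrist_force: [-16.9, 0.3, 25.7]
opening: 57.8
gripper_force: 60.0
```

```bash
python3 d.py 537.5 27.9 23 -0.093
```

```text
t 12.575 pos [537.7239  27.9533  22.2516] F [-16.917    0.3266  25.7428] M [-0.0422  3.715   0.0676] open 57.774488876823916 60.00714361667633
delta cm [ 0.0221 -0.0073 -0.0747] rot [ 0.0011 -0.0043  0.0004] yawerr-down
```

Request:
jog_arm --deltas '[{"tx": 0.2,"ty": 0,"tz": 0.02,"ax": 0,"ay": 0,"az": 0,"jaw": 5.5},{"tx": 0,"ty": 0,"tz": 0,"ax": 0,"ay": 0,"az": 0,"jaw": 5.5},{"tx": 0,"ty": 0,"tz": 0,"ax": 0,"ay": 0,"az": 0,"jaw": 5.5},{"tx": 0,"ty": 0,"tz": 0,"ax": 0,"ay": 0,"az": 0,"jaw": 5.5}]'

```text
time_s: 13.08
position: [537.7, 27.9, 22.3]
eef_rot: [0.046, 0.999, 0.001, -0.0]
wrist_force: [-11.9, 0.2, 21.4]
opening: 57.7
gripper_force: 60.0
```

```bash
python3 d.py 537.5 27.9 23 -0.093;  python3 - <<'E'
from h import *
t=imaging.grab_frame("top")["image"][165:295,155:285]; g=imaging.grab_frame("scene")["image"][165:255,165:275]
cv2.imwrite("pics/end.png",np.hstack([cv2.resize(t,(400,400),interpolation=2),cv2.resize(g,(400,400),interpolation=2)]))
E
```

```text
t 13.075 pos [537.6589  27.9232  22.2828] F [-11.8796   0.1736  21.3885] M [-0.1232  2.6891  0.045 ] open 57.68203927894551 60.00566482543945
delta cm [ 0.0156 -0.0037 -0.0717] rot [ 0.0011 -0.0001  0.0003] yawerr-down
```

View pics/end.png

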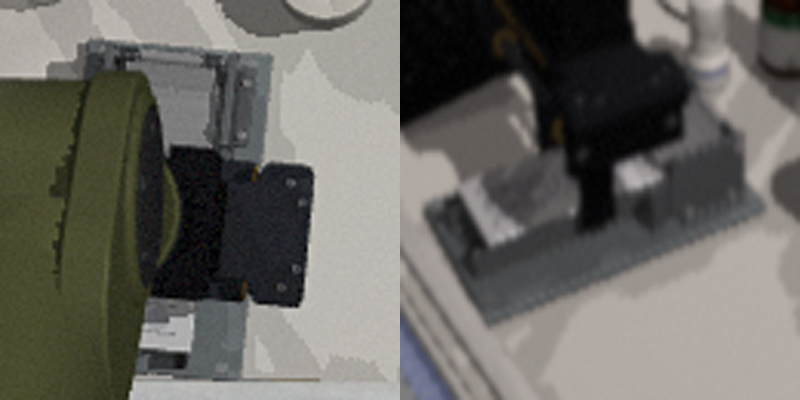

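The card lies flat on the bed (tail edge from (463,185) to (495,245) in the scene panel, just inside the bed's end), with its head under the flap. The tool is level, pressing with 21 N. Handing in.

```bash
python3 -c "
from plant import job; print(job.job_done())"
```

```text
the job is handed in; nothing more can be done
None
```

I slid the card's head under the flap to the stop, pressed it flat with about 21 N while still gripped, and handed the job in at about 13 s; the first push stalled under the lip, so I backed off and went in again slightly head-up.

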